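Wring the long gauge block onto the setting base

TASK

On the training bench, wring the long loose steel gauge block onto the equal-sized block that is fixed on the dark foot: set it down in line with the fixed block but shifted lengthwise by a third to a half of its length, so that it overlaps only one end, then slide it along in contact until the two faces cover each other completely, ends and sides flush, and let go. Do not lower it straight down into place, and leave the short block and the round disc where they are.

Things in the scene. Friction and masses are not known exactly. Their poses are not given: they have to be found in the camera images.
- base: Setting base, fixed to the bench: a dark grey metal foot 100 x 50 x 12 mm with a bright steel gauge block 80 x 30 x 24 mm fixed on its middle, total height 36 mm. Both are centred on the origin, which is at the centre of the foot's underside on the bench; x runs along the 80 mm length, y along the 30 mm width, z up. It stands anywhere in the work area , turned by up to 25 degrees.
- base_face (a point): Centre of the flat top face (80 x 30 mm, lapped) of the fixed block, 36 mm above the bench; axes as the base.
- long_block: The block to be wrung on: loose plain steel gauge block 80 x 30 x 28 mm (x length, y width, z height), about 0.5 kg, lying flat on the bench. Origin at the centre of its underside. Either end and either lengthwise direction is as good. Grip it across its 30 mm width with the fingertips a few mm above its underside, so that they stay clear of the fixed block, which is just as wide.
- short_block: Bystander: loose plain steel gauge block 45 x 30 x 28 mm, 0.29 kg, standing flat on the bench. Origin at the centre of its underside, x along the 45 mm length. Leave it.
- disc: Bystander: loose plain round steel gauge disc, diameter 50 mm, height 28 mm, 0.43 kg, lying flat. Origin at the centre of its underside. Leave it.
Things that resemble listed ones, but are neither listed nor needed, are in the scene too. Of the things like the base, leave any that is yellow; of the rest the smaller one is meant.

How it is judged (in metres and radians):
On the way, in this order (a step that is already met when the one before it is completed fails the run):
1. the long block lies flat on the fixed block's top face, in line with it within 10 degrees, overlapping one end only: shifted lengthwise by 15 to 70 mm, and by less than 15 mm sideways (z of long_block in the frame of base_face between -0.004 and 0.004 m and angle between long_block's own z axis and vertical below 0.08 rad and contact force between long_block and base above 0.3 N and angle between the x axis of long_block and the x axis of base_face, either way round below 0.175 rad and (x of long_block in the frame of base_face above 0.015 m or x of long_block in the frame of base_face below -0.015 m) and horizontal distance between long_block and base_face below 0.07 m and y of long_block in the frame of base_face between -0.015 and 0.015 m), for 0.1 s.
2. the long block has been slid into full contact: centred on the fixed block within 10 mm and in line within 10 degrees (z of long_block in the frame of base_face between -0.004 and 0.004 m and angle between long_block's own z axis and vertical below 0.08 rad and contact force between long_block and base above 0.3 N and angle between the x axis of long_block and the x axis of base_face, either way round below 0.175 rad and horizontal distance between long_block and base_face below 0.01 m), for 0.2 s.
At the end, for the whole second after the job is handed in: The long block lies flat and at rest on the fixed block's top face, centres within 10 mm horizontally, lengths in line within 10 degrees; the short block and the disc are within 20 mm of where they started (all of step 2 and linear speed of long_block below 0.01 m/s and distance of each of short_block, disc from where it was at the start of the episode below 0.02 m); the robot touches nothing.
It fails at once if the long block is held 7 to 25 mm above the fixed block's face while centred over it within 14 mm (lowered straight on, or lifted instead of slid) (horizontal distance between long_block and base_face below 0.014 m and z of long_block in the frame of base_face between 0.007 and 0.025 m).
It fails at once if the short block is moved by more than 20 mm (distance of short_block from where it was at the start of the episode above 0.02 m).
It fails at once if the disc is moved by more than 20 mm (distance of disc from where it was at the start of the episode above 0.02 m).
It also fails if it takes over 40 s, if anything falls off the work surface, if the arm or the gripper's body presses on something with over 40 N, if the wrist force passes 120 N, or if a joint passes its speed limit or range.

ROBOT

A 6-joint arm with a two-finger parallel gripper is mounted at the origin on the work surface. World frame = base frame: x ahead of the robot, y to its left, z up, the work surface at z = 0. Lengths are in mm, angles in rad, forces in N, time in s.
With the tool pointing down it reaches from about 400 to 925 mm from the base axis. Payload 12.5 kg.
Tool frame: the origin (TCP) lies on the centre line of the jaws, within the pads' length; the fingertips stand 8 mm ahead of it and the grasp point (between the pads) lies 11 mm behind it; z points along the fingers, x is the direction in which the jaws open and shut, and the axes are right-handed (so a half turn about z gives the same grasp; the last joint's range is limited). The gripper opens to 95 mm and grips with 3 to 60 N. Pads are 20 mm wide; open, the fingers measure 119 mm over their backs; the gripper's body (75 mm by 180 mm) begins 59 mm behind the grasp point.
Start: joints at [1.028, 0.491, 1.559, -0, 1.092, -0.106], TCP at [264.387, 566.344, 222.661] pointing down, gripper open.
Joint ranges: [-3.1, 3.1], [-0.84, 2.19], [0.05, 2.79], [-1.13, 4.28], [0.06, 2.93], [-2.69, 2.69]. Speed limits (rad/s): [2.22, 2.22, 2.79, 3.14, 3.14, 3.14].

INTERFACE

Orientations are given as [roll, pitch, yaw] about the fixed x, y, z axes, in that order (R = Rz(yaw) Ry(pitch) Rx(roll)).
In Python, from cell import env gives the robot as it stands. The module is installed in compiled form; this text tells all that it offers.
- The arm moves only by the tool send_rows, never from a script. Its argument "moves" is a list that holds one entry, the list of rows, each a list of 6 numbers: the shift along the tool's x, y, z as a fraction of full scale, then the turn, a rotation vector about the tool's x, y, z as a fraction of full scale. A call has 1 to 12 rows; each row is the pose to reach, as a shift and turn from the pose commanded when the call began, along the tool's axes at that moment; what a row does not reach only later rows make up. Full scale, the value 1, is 0.3 m for a shift and 90 degrees for a turn. A row lasts 1/12 s, in which the tool goes at most 41.7 mm and 7.16 degrees, less where a joint would pass 70% of its speed; a pose out of reach is approached as far as the arm can. A call with a number of a shift or a turn outside -1 to 1 is refused whole. A call with a gripper value outside its range is refused whole. "grip" is the gripper's target within -1 to 1 (shut at 1, half-way at 0, fully open at -1), set as the call begins (left out, the last holds). The fingers move at their own pace and stop on an object; the grip force is fixed at half the most. Time passes only in rows, so rows that repeat a pose let the fingers close. It gives the time, the measured TCP pose, the force and the opening at its end, in the units of the state.
- env.state(): the state, without advancing time (a new reading comes with each control period).
- env.read_camera(name): name is "scene" or "top" or "wrist"; returns a dict with "image" (480x640x3 uint8, red, green, blue), "mtx" (3x3 intrinsics, pixels), "distortion" ([k1, k2, p1, p2, k3] as OpenCV has them; the pictures are not rectified), "T" (4x4, takes a point from camera to world coordinates); the wrist camera has in their place "mount" (4x4, takes a point from camera to tool coordinates, whose origin is the TCP and whose axes are the tool frame's). Camera axes: x right, y up, looking along -z (the intrinsics and any distortion apply to the point x, -y, -z); pixel columns grow to the right and rows downward; lengths in mm; the calibration is good to about 2 mm. A picture is of the moment at which its call begins: read the wrist's pose just before it. There is no depth.
- env.job_done(): hands the job in, once; it reports no verdict.
Trained networks look in the newest picture that a camera, given by its name, has taken for a name from the list of things; names that differ only in an ending like _2 or _b are one class to them, and where a whole thing is asked for, a point or a joint stands for the part that bears it (a point fixed in the world has none). Each returns a list of dicts, best first, with "confidence" (0 to 1); they miss things now and then, are a little off and sometimes report something else, mostly with a low value. They report only what shows in the picture. A call takes as long as a camera call. They do not tell look-alikes from the thing itself.
- env.look_for(camera, thing): "xy" ([column, row] in pixels, amid what is visible of it).
- env.outline_of(camera, thing): "region" (480x640 bool, what is visible of it) and "xy" ([column, row] in pixels, amid what is visible of it).
The state is a dict: "t": time; "joints": joint angles; "qvel": joint speeds; "tau": joint torques, N m; "eef_pos": TCP position; "tcp_rot": TCP orientation; "ft_force": force on the tool from outside, world axes, zero at the start; "moment": the same for the moment, N m; "opening": opening from 0.0 (shut) to 1.0 (fully open).
Only numpy, scipy, OpenCV 4.12 (cv2) and the standard library are available. Lean on these libraries where they do the work, as an engineer would, in place of code of your own. Each camera call takes 0.05 s, during which the arm holds its last target. There are 200 camera calls.

## Working session

There is one attempt and no reset: what is moved stays moved. The work goes in short steps, Python scripts to look and compute and a tool call to move; the robot and the scene stay as the last step left them, time stands still between calls to the robot, and variables do not carry over. Pictures are saved under pics/ and viewed, about 8 in all and at most 12, crops included, and the job is handed in when it is done.

Besides the shell and the picture viewer there is one more tool, called after "Request:" as name(argument=value, ...) on one line, values as JSON. send_rows: Moves the arm, as the interface text tells. Its arguments: {"type":"object","properties":{"moves":{"type":"array","items":{"type":"array","items":{"type":"array","items":{"type":"number"}}}},"grip":{"type":"number"}},"required":["moves"]}

```bash
mkdir -p pics
cat > h.py <<'E'
import numpy as np, cv2
from cell import env
def proj_rays(c,px,T=None):
    T=c["T"] if T is None else T
    u=cv2.undistortPoints(np.array(px,float).reshape(-1,1,2),np.array(c["mtx"],float),np.array(c["distortion"],float)).reshape(-1,2)
    d=np.c_[u[:,0],-u[:,1],-np.ones(len(u))]@T[:3,:3].T
    return T[:3,3],d
def at_z(c,px,z,T=None):
    o,d=proj_rays(c,px,T); return o+d*((z-o[2])/d[:,2])[:,None]
def project(c,P,T=None):
    T=np.array(c["T"]) if T is None else T
    p=(np.array(P,float).reshape(-1,3)-T[:3,3])@T[:3,:3]
    p=p*[1,-1,-1]
    return cv2.projectPoints(p,np.zeros(3),np.zeros(3),np.array(c["mtx"],float),np.array(c["distortion"],float))[0].reshape(-1,2)
E
python3 - <<'E'
from h import *
s=env.state();print({k:np.round(v,3).tolist() for k,v in s.items()})
ims=[]
for n in ["scene","top"]:
    c=env.read_camera(n);c["T"]=np.array(c["T"])
    cv2.imwrite(f"pics/{n}0.png",c["image"][:,:,::-1])
    print(n,np.round(c["T"],2).tolist(),np.round(c["mtx"],1).tolist(),c["distortion"])
    for t in ["base","long_block","short_block","disc"]:
        for r in env.outline_of(n,t):
            m=r["region"].astype(np.uint8)
            w=cv2.minAreaRect(np.argwhere(m)[:,::-1].astype(np.float32)) if m.any() else None
            print(t,round(r["confidence"],2),np.round(r["xy"],1),m.sum(),np.round(at_z(c,r["xy"],30)[0],0), w)
E
```

```text
{'t': 0.0, 'joints': [1.028, 0.492, 1.559, -0.0, 1.092, -0.106], 'qvel': [0.001, 0.001, -0.001, 0.001, -0.001, -0.001], 'tau': [0.001, -61.266, -25.818, 0.069, 0.048, -0.0], 'eef_pos': [264.27, 566.125, 222.073], 'tcp_rot': [-3.142, 0.001, 1.134], 'ft_force': [-0.375, -0.528, 0.41], 'moment': [0.017, 0.037, 0.01], 'opening': 1.001}
scene [[0.86, -0.4, 0.33, 794.96], [0.51, 0.67, -0.53, -520.04], [-0.01, 0.63, 0.78, 767.29], [0.0, 0.0, 0.0, 1.0]] [[490.7, 0.0, 327.1], [0.0, 490.7, 232.4], [0.0, 0.0, 1.0]] [-0.06433742  0.          0.          0.          0.        ]
base 0.84 [273.9 363.9] 1889 [ 551. -288.   30.] ((273.2411804199219, 362.7544860839844), (61.87187576293945, 31.90137481689453), 17.927921295166016)
base 0.76 [175.3 306.4] 3198 [ 343. -290.   30.] ((175.88356018066406, 308.3561706542969), (82.5123062133789, 42.12513732910156), 24.443954467773438)
base 0.64 [309.2 452.5] 2549 [ 671. -374.   30.] ((307.9393615722656, 451.9094543457031), (69.69831848144531, 37.94633483886719), 6.788974761962891)
long_block 0.95 [326.3 269.2] 873 [529. -89.  30.] ((327.5972900390625, 267.816
[... 552 characters left out ...]
1758728027344), (50.006107330322266, 26.858402252197266), 76.37300109863281)
base 0.76 [456.2 325.7] 2579 [ 341. -277.   30.] ((458.2486572265625, 327.9080810546875), (71.63880920410156, 37.534996032714844), 81.02737426757812)
long_block 0.97 [353.3 237.9] 652 [518. -81.  30.] ((350.0, 236.5), (41.0, 16.0), 90.0)
short_block 0.68 [277.7 232. ] 355 [533.  69.  30.] ((276.3000183105469, 232.60003662109375), (24.59674835205078, 15.205260276794434), 63.43495178222656)
disc 0.61 [175.7 251.7] 521 [499. 274.  30.] ((175.90000915527344, 254.30001831054688), (25.930675506591797, 24.033309936523438), 18.434947967529297)
disc 0.52 [349.2 239.2] 632 [516. -72.  30.] ((350.5, 236.0), (40.0, 15.0), 90.0)
```

View pics/top0.png

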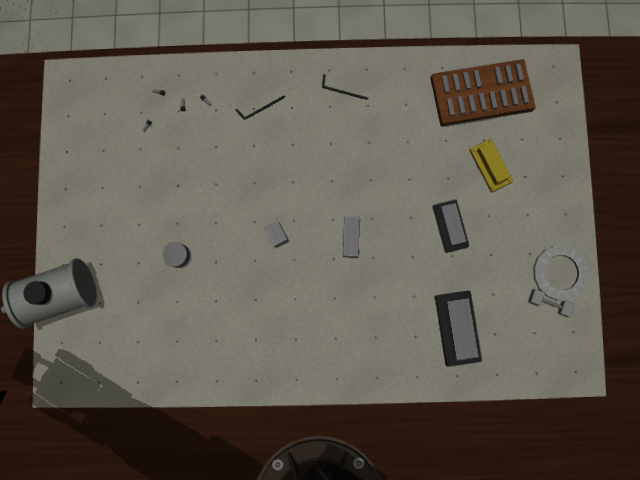

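View pics/scene0.png

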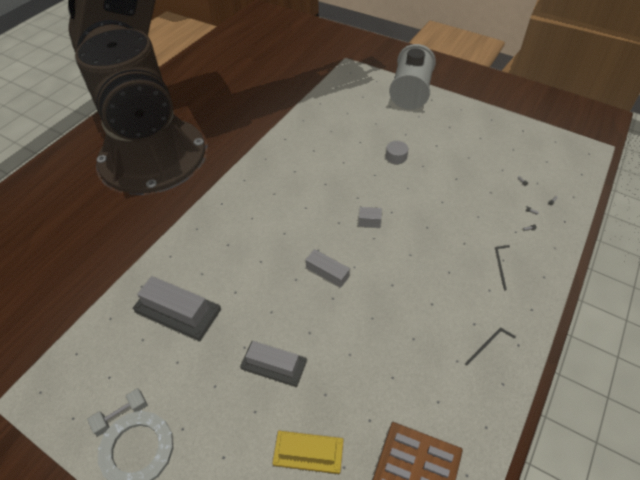

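The top view (640x480) shows the long block at (351,237), the short block at (276,233) and the disc at (176,254). The smaller dark base is at (451,225). The bigger dark base at (458,328) and the yellow one at (491,165) are look-alikes. I'll move toward the long block and measure it with the wrist camera.

Request:
send_rows(moves=[[[-0.705,0.975,0,0,0,0.94],[-0.705,0.975,0,0,0,0.94],[-0.705,0.975,0,0,0,0.94],[-0.705,0.975,0,0,0,0.94],[-0.705,0.975,0,0,0,0.94],[-0.705,0.975,0,0,0,0.94],[-0.705,0.975,0,0,0,0.94],[-0.705,0.975,0,0,0,0.94],[-0.705,0.975,0,0,0,0.94],[-0.705,0.975,0,0,0,0.94],[-0.705,0.975,0,0,0,0.94],[-0.705,0.975,0,0,0,0.94]]])

```text
t: 1.5
eef_pos: [440.4, 250.3, 222.7]
tcp_rot: [-3.141, -0.0, -0.351]
ft_force: [0.6, 0.4, 0.4]
opening: 1.003
```

```bash
cat >> h.py <<'E'
from scipy.spatial.transform import Rotation as Ro
def tcpT(s=None):
    s=s or env.state(); T=np.eye(4); T[:3,:3]=Ro.from_euler('xyz',s["tcp_rot"]).as_matrix(); T[:3,3]=s["eef_pos"]; return T
def goal(p,yaw,s=None):
    "row numbers to reach TCP p with the tool straight down at yaw"
    T=tcpT(s); d=T[:3,:3].T@(np.array(p)-T[:3,3])/300
    r=(Ro.from_matrix(T[:3,:3]).inv()*Ro.from_euler('xyz',[np.pi,0,yaw])).as_rotvec()/(np.pi/2)
    return np.round(np.r_[d,r],4).tolist()
E
python3 - <<'E'
from h import *
s=env.state();print(s["t"],s["joints"],s["eef_pos"],s["tcp_rot"])
c=env.read_camera("wrist");print(np.round(c["mount"],2).tolist(),c["mtx"],c["distortion"])
print(goal([519,-81,222],-1.57,s))
E
```

```text
1.5 [3.86286596e-01 3.23072691e-01 1.84419508e+00 1.30077568e-04
 9.74013929e-01 7.36870231e-01] [440.35618063 250.27475479 222.7482517 ] [-3.14130400e+00 -1.57968425e-04 -3.50656743e-01]
[[1.0, -0.0, -0.0, -0.38], [-0.0, -0.97, -0.25, -70.31], [-0.0, 0.25, -0.97, -161.16], [0.0, 0.0, 0.0, 1.0]] [[384.00769274   0.         321.68316476]
 [  0.         384.00769274 245.60068467]
 [  0.           0.           1.        ]] [-0.079605  0.        0.        0.        0.      ]
[0.6255, 0.947, 0.0023, -0.0002, 0.0, 0.7763]
```

```bash
python3 -c "
from h import *
print(goal([540,-40,222],-1.57),goal([540,-180,170],-1.57))"
```

```text
[0.6494, 0.7919, 0.0024, -0.0002, 0.0, 0.7728] [0.812, 1.2293, 0.1757, -0.0002, 0.0, 0.7728]
```

Request:
send_rows(moves=[[[0.65,0.79,0,0,0,0.776],[0.65,0.79,0,0,0,0.776],[0.65,0.79,0,0,0,0.776],[0.65,0.79,0,0,0,0.776],[0.65,0.79,0,0,0,0.776],[0.65,0.79,0,0,0,0.776],[0.65,0.79,0,0,0,0.776],[0.65,0.79,0,0,0,0.776],[0.65,0.79,0,0,0,0.776],[0.65,0.79,0,0,0,0.776]]])

```text
t: 2.38
eef_pos: [544.2, -39.1, 222.4]
tcp_rot: [3.141, 0.0, -1.567]
ft_force: [-0.2, 0.2, 0.6]
opening: 1.005
```

Request:
send_rows(moves=[[[0.467,0,0.173,0,0,0],[0.467,0,0.173,0,0,0],[0.467,0,0.173,0,0,0],[0.467,0,0.173,0,0,0],[0.467,0,0.173,0,0,0],[0.467,0,0.173,0,0,0]]])

```text
t: 2.88
eef_pos: [545.0, -178.6, 170.1]
tcp_rot: [3.141, 0.001, -1.562]
ft_force: [-0.7, 0.2, 0.4]
opening: 1.002
```

Run:
```python
from h import *
import pickle
s=env.state();c=env.read_camera("wrist");T=tcpT(s)@np.array(c["mount"])
pickle.dump((s,c,T),open("w1.pkl","wb"))
print(s["eef_pos"],s["tcp_rot"],s["joints"])
im=c["image"][:,:,::-1].copy();cv2.imwrite("pics/w1.png",im)
for t,z in [("base",36),("long_block",28),("short_block",28)]:
    for r in env.outline_of("wrist",t):
        m=r["region"].astype(np.uint8)
        w=cv2.boxPoints(cv2.minAreaRect(np.argwhere(m)[:,::-1].astype(np.float32)))
        P=at_z(c,w,z,T)
        print(t,round(r["confidence"],2),m.sum(),np.round(r["xy"]),np.round(at_z(c,[r["xy"]],z,T)[0]),w.round().tolist(),P[:,:2].round(1).tolist())
```

```text
[ 545.03322984 -178.64987215  170.14502408] [ 3.14061330e+00  6.71004695e-04 -1.56156240e+00] [-4.31979412e-01  4.77574265e-01  1.74585140e+00  2.37076331e-04
  9.19339115e-01  1.12943879e+00]
base 0.89 6351 [437. 233.] [ 549. -269.   36.] [[399.0, 181.0], [459.0, 173.0], [475.0, 286.0], [415.0, 295.0]] [[590.0, -236.9], [597.3, -283.0], [504.8, -305.6], [497.2, -255.7]]
base 0.82 8866 [554.  86.] [ 664. -351.   36.] [[503.0, 39.0], [575.0, 17.0], [612.0, 138.0], [540.0, 160.0]] [[694.7, -308.3], [713.9, -362.4], [627.4, -404.7], [608.3, -346.8]]
base 0.7 2109 [422. 384.] [ 412. -270.   36.] [[383.0, 369.0], [458.0, 366.0], [459.0, 398.0], [385.0, 401.0]] [[427.4, -233.5], [429.8, -299.9], [396.8, -304.9], [394.6, -236.5]]
long_block 0.94 3481 [202. 248.] [533. -80.  28.] [[178.0, 207.0], [224.0, 206.0], [227.0, 297.0], [181.0, 298.0]] [[567.2, -62.8], [568.3, -100.3], [490.6, -98.0], [488.9, -58.1]]
short_block 0.81 2671 [ 39. 242.] [537.  63.  28.] [[1.0, 231.0], [44.0, 204.0], [75.0, 255.0], [32.0, 281.0]] [[547.1, 98.3], [569.7, 52.6], [526.1, 31.5], [501.3, 77.3]]
```

View pics/w1.png

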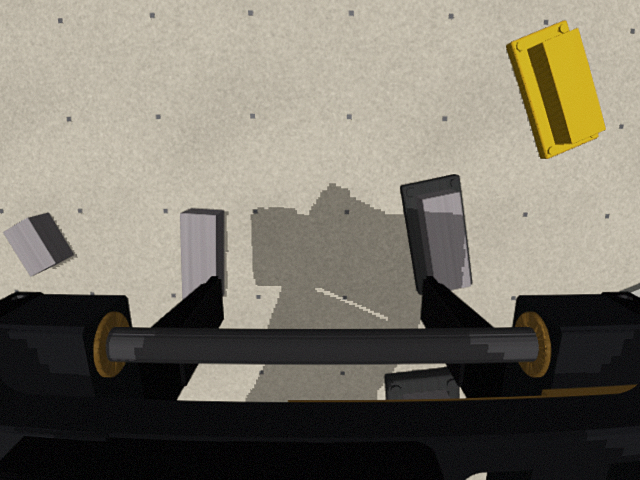

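The wrist view has the long block at (203,250) and the base at (437,235), with the fingers cutting off the lower ends. I'll back up 85 mm to see both whole, then fit their box models to the outlines.

Request:
send_rows(moves=[[[0,0.28,0,0,0,0],[0,0.28,0,0,0,0],[0,0.28,0,0,0,0],[0,0.28,0,0,0,0],[0,0.28,0,0,0,0]]])

```text
t: 3.5
eef_pos: [462.2, -178.4, 171.6]
tcp_rot: [-3.14, -0.001, -1.56]
ft_force: [0.5, 0.5, -0.8]
opening: 0.999
```

```bash
cat >> h.py <<'E'
from scipy.optimize import minimize
def box(l,w,z0,z1):
    return np.array([[a*l/2,b*w/2,z] for z in (z0,z1) for a,b in ((-1,-1),(1,-1),(1,1),(-1,1))])
MOD={"long_block":[box(80,30,0,28)],"short_block":[box(45,30,0,28)],"base":[box(100,50,0,12),box(80,30,12,36)]}
def place(B,q): 
    P=B.copy();c,s=np.cos(q[2]),np.sin(q[2]);P[:,:2]=B[:,:2]@np.array([[c,s],[-s,c]])+q[:2];return P
def sil(c,T,t,q,S=4):
    m=np.zeros((480*S,640*S),np.uint8)
    for B in MOD[t]:
        h=cv2.convexHull(project(c,place(B,q),T).astype(np.float32))
        cv2.fillConvexPoly(m,np.round((h+.5)*S).astype(np.int32),1)
    return m
def fit(c,T,t,reg,q0):
    R=cv2.resize(reg.astype(np.uint8),None,fx=4,fy=4,interpolation=cv2.INTER_NEAREST)
    def f(q):
        m=sil(c,T,t,q);return 1-(m&R).sum()/(m|R).sum()
    r=minimize(f,q0,method="Nelder-Mead",options=dict(initial_simplex=np.array(q0)+np.array([[0,0,0],[8,0,0],[0,8,0],[0,0,.1]]),xatol=.02,fatol=1e-4))
    return r.x,r.fun
E
python3 - <<'E'
from h import *
import pickle
s=env.state();c=env.read_camera("wrist");T=tcpT(s)@np.array(c["mount"])
pickle.dump((s,c,T),open("w2.pkl","wb"))
print(s["eef_pos"],s["tcp_rot"])
im=cv2.resize(c["image"][:,:,::-1],None,fx=2,fy=2)
for t,g in [("base",(547,-270,.25)),("long_block",(529,-80,0.))]:
    for r in env.outline_of("wrist",t):
        P=at_z(c,[r["xy"]],25,T)[0]
        if np.hypot(*(P[:2]-g[:2]))>50: continue
        q,e=fit(c,T,t,r["region"],g);print(t,r["confidence"],q.round(3),round(e,3))
        for B in MOD[t]:
            p=np.round((project(c,place(B,q),T)+.5)*2).astype(int)
            for k in ([4,5,6,7],[0,1,2,3]): cv2.polylines(im,[p[k]],True,(0,0,255) if k[0] else (0,255,0),1)
cv2.imwrite("pics/w2.png",im[0:600,300:1100])
E
```

```text
[ 462.21866788 -178.37538487  171.57689182] [-3.13957920e+00 -9.43836745e-04 -1.56045989e+00]
base 0.75 [ 5.40477e+02 -2.78928e+02  2.08000e-01] 0.032
long_block 0.59 [ 5.2216e+02 -7.5426e+01 -5.5000e-02] 0.027
```

View pics/w2.png

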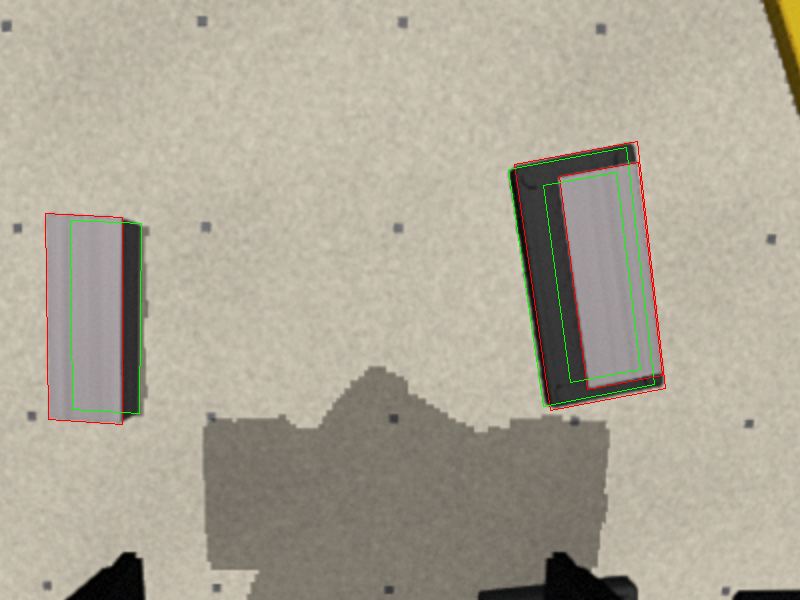

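The overlay fits well: long block at (522.2, -75.4) with yaw -0.055, base at (540.5, -278.9) with yaw 0.208. Sizes and heights match the model. Next I'll compute the grasp.

```bash
python3 -c "
from h import *
print(goal([522.2,-75.4,70],-np.pi/2-.055))"
```

```text
[-0.3418, -0.2026, 0.3363, -0.0006, -0.0002, 0.0416]
```

Request:
send_rows(moves=[[[-0.342,-0.203,0.2,0,0,0.042],[-0.342,-0.203,0.2,0,0,0.042],[-0.342,-0.203,0.2,0,0,0.042],[-0.342,-0.203,0.336,0,0,0.042],[-0.342,-0.203,0.336,0,0,0.042],[-0.342,-0.203,0.336,0,0,0.042],[-0.342,-0.203,0.336,0,0,0.042]]])

```text
t: 4.23
eef_pos: [521.5, -76.0, 70.7]
tcp_rot: [3.141, 0.0, -1.627]
ft_force: [-0.6, -0.8, 0.3]
opening: 1.001
```

```bash
python3 -c "
from h import *
s=env.state();print(s['eef_pos'],s['tcp_rot'],s['ft_force']);print(goal([522.2,-75.4,13],-np.pi/2-.055,s))"
```

```text
[521.52680263 -76.01791743  70.69688156] [ 3.14145983e+00  4.21188978e-05 -1.62746574e+00] [-0.61849436 -0.78173469  0.31630364]
[-0.0022, -0.0021, 0.1923, 0.0001, 0.0, -0.0011]
```

Now I'll descend, then close.

Request:
send_rows(moves=[[[0,-0.002,0.08,0,0,0],[0,-0.002,0.15,0,0,0],[0,-0.002,0.192,0,0,0],[0,-0.002,0.192,0,0,0],[0,-0.002,0.192,0,0,0]]])

```text
t: 4.65
eef_pos: [522.3, -76.6, 13.8]
tcp_rot: [-3.14, -0.0, -1.629]
ft_force: [0.5, -0.2, 0.7]
opening: 0.999
```

Request:
send_rows(moves=[[[0,0,0,0,0,0],[0,0,0,0,0,0],[0,0,0,0,0,0],[0,0,0,0,0,0],[0,0,0,0,0,0],[0,0,0,0,0,0],[0,0,0,0,0,0],[0,0,0,0,0,0]]], grip=1)

```text
t: 5.32
eef_pos: [521.9, -75.5, 12.3]
tcp_rot: [3.142, 0.0, -1.627]
ft_force: [0.1, -0.4, -0.3]
opening: 0.496
```

```bash
python3 -c "
from h import *
s=env.state();print(s['t'],s['eef_pos'],s['tcp_rot'],s['ft_force'],s['opening'])"
```

```text
5.3167 [521.85564912 -75.46060578  12.29720542] [ 3.14152571e+00  8.81874814e-05 -1.62734533e+00] [ 0.11054524 -0.37836973 -0.28912465] 0.4957336052059194
```

Request:
send_rows(moves=[[[0,0,0,0,0,0],[0,0,0,0,0,0],[0,0,0,0,0,0],[0,0,0,0,0,0],[0,0,0,0,0,0],[0,0,0,0,0,0],[0,0,0,0,0,0],[0,0,0,0,0,0]]])

```text
t: 5.98
eef_pos: [521.9, -75.5, 12.3]
tcp_rot: [3.142, 0.0, -1.627]
ft_force: [-0.1, 0.1, -1.4]
opening: 0.313
```

Request:
send_rows(moves=[[[0,0,-0.05,0,0,0],[0,0,-0.15,0,0,0],[0,0,-0.25,0,0,0],[0,0,-0.32,0,0,0],[0,0,-0.32,0,0,0],[0,0,-0.32,0,0,0]]])

```text
t: 6.48
eef_pos: [521.8, -75.5, 108.5]
tcp_rot: [-3.14, -0.0, -1.627]
ft_force: [-0.5, 0.5, -5.3]
opening: 0.31
```

```bash
python3 -c "
from h import *
s=env.state();print(s['t'],s['eef_pos'],s['tcp_rot'],s['ft_force'],s['opening'])
b=np.array([540.5,-278.9]);a=.208;u=np.array([np.cos(a),np.sin(a)])
for z in (100,62): print(goal([*(b-32*u),z],-np.pi/2+a,s))"
```

```text
6.4833 [521.84250022 -75.48488567 108.46028497] [-3.14037902e+00 -1.63490595e-04 -1.62744128e+00] [-0.46141389  0.53012594 -5.31734553] 0.3104344034388701
[0.7013, 0.0025, 0.0283, -0.0008, -0.0002, -0.1685]
[0.7013, 0.0027, 0.155, -0.0008, -0.0002, -0.1685]
```

Request:
send_rows(moves=[[[0.06,0,0,0,0,-0.02],[0.16,0,0,0,0,-0.05],[0.28,0,0,0,0,-0.08],[0.4,0,0,0,0,-0.12],[0.52,0,0,0,0,-0.14],[0.62,0.001,0,0,0,-0.16],[0.68,0.002,0.028,0,0,-0.169],[0.701,0.002,0.08,0,0,-0.169],[0.701,0.002,0.14,0,0,-0.169],[0.701,0.002,0.155,0,0,-0.169],[0.701,0.002,0.155,0,0,-0.169]]])

```text
t: 7.4
eef_pos: [508.0, -284.5, 58.9]
tcp_rot: [3.138, 0.004, -1.362]
ft_force: [-0.3, 0.3, -4.6]
opening: 0.318
```

Run:
```python
from h import *
s=env.state();print(s['t'],s['eef_pos'],s['tcp_rot'],s['ft_force'],s['opening'])
b=np.array([540.5,-278.9]);a=.208;u=np.array([np.cos(a),np.sin(a)])
print(goal([*(b-32*u),48.3],-np.pi/2+a,s))
c=env.read_camera("wrist");im=cv2.resize(c["image"][:,:,::-1],None,fx=2,fy=2);cv2.imwrite("pics/w3.png",im[100:700,240:1040])
```

```text
7.4 [ 508.02829464 -284.52159837   58.88689095] [ 3.13794683  0.00417616 -1.36220194] [-0.26481883  0.30428912 -4.56384422] 0.31798562620104953
[0.0042, -0.0032, 0.0353, 0.0023, 0.0027, 0.0004]
```

View pics/w3.png

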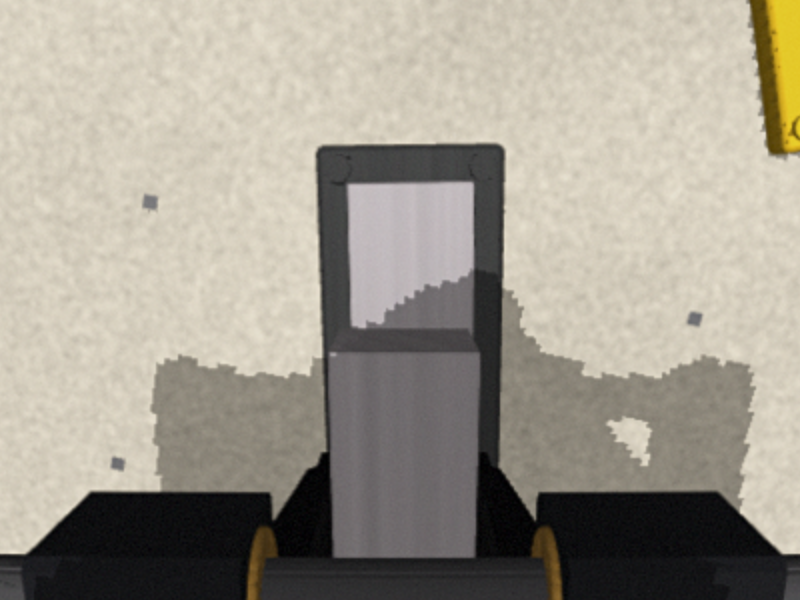

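The held block lines up with the fixed one. Its front face is centred at column ~406 against ~411 for the fixed block, about 1 mm left, and the computed correction covers that. It is shifted toward the robot. I'll lower it gently.

Request:
send_rows(moves=[[[0.004,-0.002,0.01,0.001,0.001,0],[0.004,-0.002,0.02,0.001,0.001,0],[0.004,-0.002,0.027,0.001,0.001,0],[0.004,-0.002,0.031,0.001,0.001,0],[0.004,-0.002,0.031,0.001,0.001,0]]])

```text
t: 7.87
eef_pos: [510.2, -286.3, 52.5]
tcp_rot: [-3.14, -0.002, -1.362]
ft_force: [-0.5, -0.6, -5.1]
opening: 0.312
```

Request:
send_rows(moves=[[[0,0,0.003,0,0,0],[0,0,0.003,0,0,0],[0,0,0.003,0,0,0]]])

```text
t: 8.12
eef_pos: [510.2, -286.5, 51.7]
tcp_rot: [-3.14, -0.002, -1.362]
ft_force: [-0.1, -0.3, -4.7]
opening: 0.313
```

Request:
send_rows(moves=[[[0,0,0.004,0,0,0],[0,0,0.007,0,0,0],[0,0,0.009,0,0,0],[0,0,0.009,0,0,0]]])

```text
t: 8.45
eef_pos: [510.2, -286.4, 48.7]
tcp_rot: [-3.14, -0.001, -1.362]
ft_force: [-0.6, -0.0, -4.4]
opening: 0.313
```

Request:
send_rows(moves=[[[0,0,0.002,0,0,0],[0,0,0.003,0,0,0],[0,0,0.003,0,0,0]]])

```text
t: 8.7
eef_pos: [510.3, -286.5, 48.3]
tcp_rot: [-3.14, -0.002, -1.362]
ft_force: [-0.3, 0.5, 0.6]
opening: 0.312
```

Contact: the vertical force changed by 5 N. I'll press slightly, dwell and take a look to measure the slide.

Request:
send_rows(moves=[[[0,0,0.001,0,0,0],[0,0,0.002,0,0,0],[0,0,0.002,0,0,0],[0,0,0.002,0,0,0]]])

```text
t: 9.03
eef_pos: [510.3, -286.5, 48.3]
tcp_rot: [-3.14, -0.002, -1.362]
ft_force: [-2.8, 2.5, 6.9]
opening: 0.316
```

Run:
```python
from h import *
import pickle
s=env.state();print(s['t'],s['eef_pos'],s['tcp_rot'],s['ft_force'],s['opening'])
c=env.read_camera("wrist");T=tcpT(s)@np.array(c["mount"]);pickle.dump((s,c,T),open("w4.pkl","wb"))
im=cv2.resize(c["image"][:,:,::-1],None,fx=2,fy=2)
a=.208;u=np.array([np.cos(a),np.sin(a)]);b=np.array([540.5,-278.9])
for z,q,col in ((36,(*b,a),(0,255,0)),(64,(*s['eef_pos'][:2],s['tcp_rot'][2]+np.pi/2),(0,0,255))):
    p=np.round((project(c,place(box(80,30,z-28 if z>36 else 12,z),q),T)+.5)*2).astype(int)
    for k in ([4,5,6,7],[0,1,2,3]): cv2.polylines(im,[p[k]],True,col,1)
cv2.imwrite("pics/w4.png",im[100:700,240:1040])
R=np.array([[u[0],u[1]],[-u[1],u[0]]]);print("tool in base frame",R@(s['eef_pos'][:2]-b))
print(goal([*b,s['eef_pos'][2]],-np.pi/2+a,s))
```

```text
9.0333 [ 510.2517148  -286.52174306   48.26863561] [-3.13958391e+00 -1.93764960e-03 -1.36198640e+00] [-2.81826324  2.4871442   6.94581392] 0.31556417586573443
tool in base frame [-31.17022601  -1.21108866]
[-0.004, -0.1039, 0.0002, -0.0013, -0.0012, 0.0005]
```

View pics/w4.png

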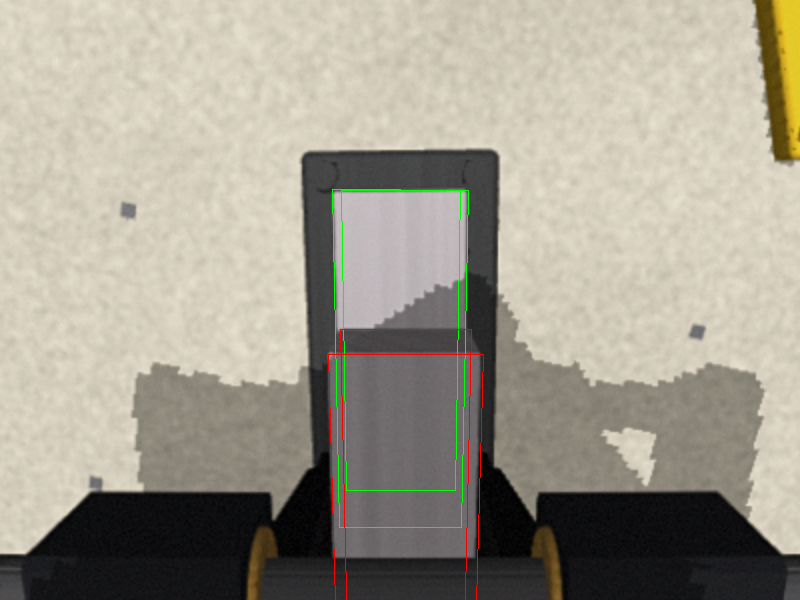

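Both model overlays match the image. Block shift is -31.2 mm, with contact about 12 N. Now I'll slide along the block.

Request:
send_rows(moves=[[[0,-0.006,0,0,0,0],[0,-0.016,0,0,0,0],[0,-0.027,0,0,0,0],[-0.001,-0.038,0,0,0,0],[-0.001,-0.049,0,0,0,0],[-0.001,-0.06,0,0,0,0],[-0.002,-0.071,0,0,0,0],[-0.002,-0.082,0,0,0,0],[-0.002,-0.092,0,0,0,0],[-0.002,-0.1,0,0,0,0],[-0.002,-0.104,0,0,0,0],[-0.002,-0.104,0,0,0,0]]])

```text
t: 10.08
eef_pos: [540.2, -279.7, 48.3]
tcp_rot: [-3.141, -0.002, -1.362]
ft_force: [-7.0, -1.9, 8.1]
opening: 0.313
```

Run:
```python
from h import *
import pickle
s=env.state();print(s['t'],s['eef_pos'],s['tcp_rot'],s['ft_force'],s['opening'])
c=env.read_camera("wrist");T=tcpT(s)@np.array(c["mount"]);pickle.dump((s,c,T),open("w5.pkl","wb"))
im=cv2.resize(c["image"][:,:,::-1],None,fx=2,fy=2)
a=.208;u=np.array([np.cos(a),np.sin(a)]);b=np.array([540.5,-278.9])
cv2.imwrite("pics/w5.png",im[100:700,240:1040])
R=np.array([[u[0],u[1]],[-u[1],u[0]]]);print("tool in base frame",R@(s['eef_pos'][:2]-b))
print(goal([*b,s['eef_pos'][2]],-np.pi/2+a,s))
```

```text
10.0833 [ 540.21813205 -279.71945821   48.25700786] [-3.14066340e+00 -1.78493972e-03 -1.36166482e+00] [-6.95939305 -1.89983103  8.05850444] 0.3125993514930241
tool in base frame [-0.44501346 -0.74358881]
[-0.0025, -0.0015, -0.0, -0.0006, -0.0011, 0.0007]
```

View pics/w5.png

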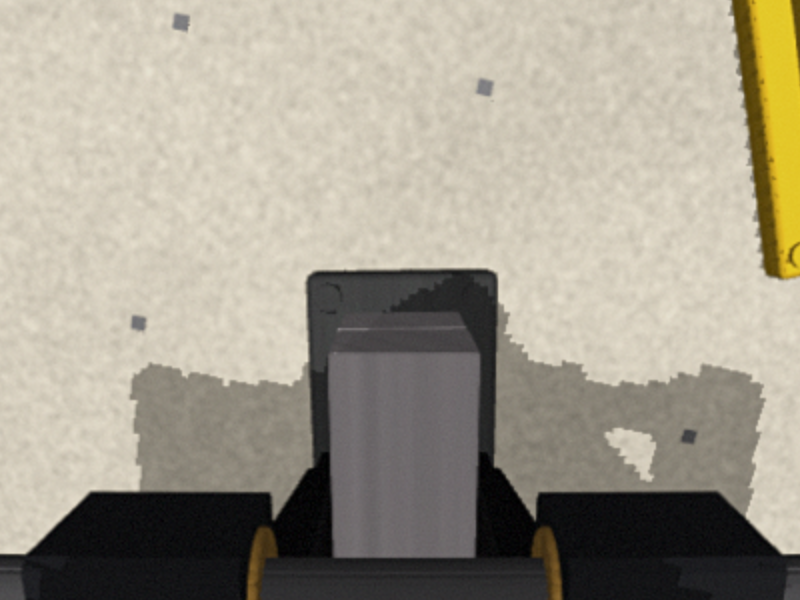

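The faces look flush: the front edges coincide at row ~328 with only a hairline showing, and the sides line up. Next is to relax the press, open and lift off.

Request:
send_rows(moves=[[[0,0,-0.002,0,0,0],[0,0,-0.002,0,0,0],[0,0,-0.002,0,0,0]]])

```text
t: 10.38
eef_pos: [540.6, -279.6, 48.3]
tcp_rot: [-3.14, -0.002, -1.362]
ft_force: [-2.4, -0.6, 3.2]
opening: 0.321
```

Request:
send_rows(moves=[[[0,0,0,0,0,0],[0,0,0,0,0,0],[0,0,0,0,0,0],[0,0,0,0,0,0],[0,0,0,0,0,0],[0,0,0,0,0,0],[0,0,0,0,0,0],[0,0,0,0,0,0],[0,0,0,0,0,0],[0,0,0,0,0,0]]], grip=-1)

```text
t: 11.22
eef_pos: [540.6, -279.4, 48.1]
tcp_rot: [-3.14, -0.002, -1.362]
ft_force: [0.1, -0.5, 0.6]
opening: 0.958
```

Request:
send_rows(moves=[[[0,0,-0.05,0,0,0],[0,0,-0.13,0,0,0],[0,0,-0.25,0,0,0],[0,0.1,-0.36,0,0,0],[0,0.2,-0.4,0,0,0],[0,0.28,-0.4,0,0,0],[0,0.28,-0.4,0,0,0],[0,0.28,-0.4,0,0,0]]])

```text
t: 11.88
eef_pos: [457.6, -297.1, 168.5]
tcp_rot: [-3.139, -0.002, -1.364]
ft_force: [-0.0, -0.1, 0.3]
opening: 1.001
```

Run:
```python
from h import *
s=env.state();print(s['t'],s['eef_pos'],s['tcp_rot'],s['ft_force'],s['opening'])
c=env.read_camera("wrist");T=tcpT(s)@np.array(c["mount"])
im=cv2.resize(c["image"][:,:,::-1],None,fx=2,fy=2)
MOD["long_block"]=[box(80,30,36,64)]
g=(540.5,-278.9,.208)
for r in env.outline_of("wrist","long_block"):
    P=at_z(c,[r["xy"]],60,T)[0]; print(r["confidence"],P.round(1))
    if np.hypot(*(P[:2]-g[:2]))<50:
        q,e=fit(c,T,"long_block",r["region"],g);print(q.round(3),round(e,3))
for B in MOD["long_block"]+MOD["base"]:
    p=np.round((project(c,place(B,g),T)+.5)*2).astype(int)
    cv2.polylines(im,[p[4:]],True,(0,0,255),1)
cv2.imwrite("pics/w6.png",im[0:600,240:1040])
for n in ("top","scene"):
    c=env.read_camera(n);T=np.array(c["T"])
    for t in ("short_block","disc"):
        print(n,t,[(round(r["confidence"],2),np.round(r["xy"],1).tolist()) for r in env.look_for(n,t)])
```

```text
11.8833 [ 457.62527673 -297.12523797  168.54732408] [-3.13932749e+00 -2.20620712e-03 -1.36363282e+00] [-0.0287871  -0.05972001  0.32698663] 1.0009226063302143
0.57 [ 541.4 -278.9   60. ]
[ 5.40391e+02 -2.79285e+02  2.02000e-01] 0.028
top short_block [(0.86, [274.0, 232.1]), (0.67, [443.1, 222.6])]
top disc []
scene short_block [(0.71, [367.9, 216.0])]
scene disc [(0.93, [394.4, 150.2])]
```

View pics/w6.png

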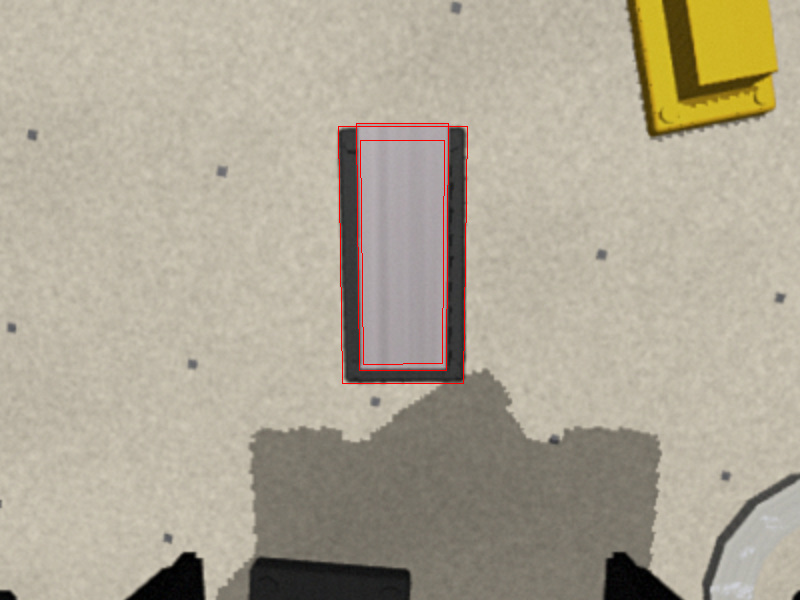

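The long block sits flush on the base within about 0.5 mm. The arm is clear and the bystanders are where they were, so I'm handing in.

```bash
python3 -c "
from cell import env
print(env.job_done())"
```

```text
the job is handed in; nothing more can be done
None
```

I wrung the long block onto the smaller dark base and handed the job in at about 12 s of the 40 s allowed; the hand-in gives no verdict.

I gripped it across its width and set it down in line with the fixed block, shifted 31 mm towards the robot. I then slid it in contact, pressing with about 12 N, until it was flush, released it and moved the arm clear.

**Long block:** after release, the wrist camera put its centre about 0.4 mm from the measured base centre and its angle within 0.01 rad, and the picture shows it flush. The camera calibration is only good to about 2 mm.

**Bystanders:** the short block is within about 4 pixels of its starting position in the top view and 3 in the scene view, which is detector scatter. The disc is within 1–2 pixels in the scene view.

**Checks that missed or disagreed:** the detector did not find the disc in the last top picture. It also reported a second "short block" there that was really the stacked base. Early on, the scene and top cameras disagreed by about 10 mm, so I used the wrist-camera fit instead.

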